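# Check the inner door, then open the pass box

## Robot

A 6-joint arm with a two-finger parallel gripper is mounted at the origin on the work surface. World frame = base frame: x ahead of the robot, y to its left, z up, the work surface at z = 0. Lengths are in m, angles in rad, forces in N, time in s.
With the tool pointing down it reaches from about 0.325 to 0.925 m from the base axis. Payload 3.1 kg.
Tool frame: the origin (TCP) lies at the very end of the fingers, on their centre line; the grasp point (between the pads) lies 19 mm behind it; z points along the fingers, y is the direction in which the jaws open and shut (so a half turn about z gives the same grasp; the last joint's range is limited). The gripper opens to 85 mm and grips with 20 to 120 N. Pads are 22 mm wide; open, the fingers measure 114 mm over their backs; the gripper's body (76 mm by 85 mm) begins 54 mm behind the grasp point. The pads swing forward as they close: fully open they stand 13 mm farther back than shut.
Start: joints at [-1.403, 0.217, 1.613, -0, 1.311, -0.112], TCP at [0.173, -0.601, 0.231] pointing down, gripper open.
Joint ranges: [-2.75, 2.75], [-0.78, 2.1], [0.31, 2.55], [-1.13, 4.27], [0.13, 2.63], [-2.58, 2.58]. Speed limits (rad/s): [2.79, 2.79, 3.14, 3.14, 3.14, 3.14].

## Interface

Orientations are given as a unit quaternion [x, y, z, w].
In Python, from bench import env gives the robot as it stands.
- The arm moves only by the tool carry_out, never from a script. Its argument "plan" is a list of rows, each a list of 2 entries, a list of its own where there are three numbers: the shift along the tool's x, y, z in mm, then the turn about the tool's z in degrees. A call has 1 to 12 rows; each row is the pose to reach, as a shift and turn from the pose measured when the call began, along the tool's axes at that moment; what a row does not reach only later rows make up. A row lasts 1/12 s, in which the tool goes at most 41.7 mm and 7.16 degrees, less where a joint would pass 70% of its speed; a pose out of reach is approached as far as the arm can. A call with a gripper value outside its range is refused whole. "grip" is the gripper command: -1 is fully open, 1 is shut, values between are in proportion, set as the call begins (left out, the last holds). The fingers move at their own pace and stop on an object; "grip_force" is the grip in N (left out, the last holds). Time passes only in rows, so rows that repeat a pose let the fingers close. It gives the time, the measured TCP pose, the force and the opening at its end, in the units of the state.
- env.get_state(): the state, without advancing time (a new reading comes with each control period).
- env.read_camera(name): name is "scene" or "top" or "wrist"; returns a dict with "image" (480x640x3 uint8, red, green, blue), "depth" (480x640 float32, m along the optical axis (not along the pixel's ray), 0 where there is no reading), "camera_matrix" (3x3 intrinsics, pixels), "origin" and "attitude" of the camera in the world; the wrist camera has in their place "T_tool_cam" (4x4, takes a point from camera to tool coordinates, whose origin is the TCP and whose axes are the flange's). Camera axes: x right, y down, z forward; pixel columns grow to the right and rows downward; lengths in m; the calibration is good to about 2 mm. A picture is of the moment at which its call begins: read the wrist's pose just before it.
- env.sign_off(): hands the job in, once; it reports no verdict.
The state is a dict: "time_s": time; "joints": joint angles; "qvel": joint speeds; "joint_torque": joint torques, N m; "position": TCP position; "eef_rot": TCP orientation; "ft_force": force on the tool from outside, world axes, zero at the start; "torque": the same for the moment, N m; "opening": opening from 0.0 (shut) to 1.0 (fully open).
Only numpy, scipy, OpenCV 4.12 (cv2) and the standard library are available. Lean on these libraries where they do the work, as an engineer would, in place of code of your own. Each camera call takes 0.05 s, during which the arm holds its last target. There are 200 camera calls.

## Task

A cake is waiting in the pass box on the decorating bench. First check by touch that the inner door (red post, on the side away from the robot) is shut, as it may have been left ajar: with the fingers, press its post towards the box's right (shut) end until you feel the door firm against its stop. Only then slide the outer door (green post, on the robot's side) fully open to the left, leaving the inner door shut and the black vent slide on top alone.

Things in the scene. Friction and masses are not known exactly. Their poses are not given: they have to be found in the camera images.
- pass_box: fixed bench-top pass box, 400 mm long (its y), 170 deep (its x), top 200 mm above the bench. Origin: centre of its underside. Its x points away from the robot, y to the robot's left, z up; turned by up to 12 degrees. Right half: clear chamber with a cake; left half: white filter housing. A clear steel-framed sliding door runs along each long side.
- inner_door: far sliding door. Origin: centre of its RED upright post (18 mm diameter, 70 tall, 200 to 270 mm above the bench, free all round; on a rubber mount that gives 0.5 mm per N along y). Axes as the box's. In the box's frame the post is at x = +94 mm; y = -100 mm shut, +70 fully open (rigid stops); starts shut or up to 40 mm ajar. Slides along the box's y, friction 1 to 2 N; stays where left.
- outer_door: near sliding door. Origin: centre of its GREEN upright post, same size, height and rubber mount as the red one. Axes as the box's. In the box's frame the post is at x = -94 mm; y = -100 mm shut (as it starts), +70 fully open (rigid stops). Same friction; stays where left.
- vent: small black vent slide on top of the white half of the box, midway between the two doors (box's x = 0), 30 x 22 mm, its top 223 mm above the bench; slides along the box's y from +80 to +130 mm. Origin: near its middle, 213 mm above the bench. Not to be touched.

How it is judged:
By the outcome, as a careful person would: the job done as asked, in the order asked, and still so for the second after the job is handed in, with the robot touching nothing.
It also fails if it takes over 45 s, if anything falls off the work surface, if the arm or the gripper's body presses on something with over 40 N, if the wrist force passes 120 N, or if a joint passes its speed limit or range.

## Working session

There is one attempt and no reset: what is moved stays moved. The work goes in short steps, Python scripts to look and compute and a tool call to move; the robot and the scene stay as the last step left them, time stands still between calls to the robot, and variables do not carry over. Pictures are saved under pics/ and viewed, about 8 in all and at most 12, crops included, and the job is handed in when it is done.

Besides the shell and the picture viewer there is one more tool, called after ">>>" as name([rows], argument=value, ...), one row to a line, values as JSON. carry_out: Moves the arm, as the interface text tells. Its arguments: {"type":"object","properties":{"plan":{"type":"array"},"grip":{"type":"number"},"grip_force":{"type":"number"}},"required":["plan"]}

```bash
mkdir -p pics; cat > h.py <<'E'
import numpy as np, cv2
from bench import env
from scipy.spatial.transform import Rotation as R
def att(a):
    a=np.array(a,float)
    return a if a.shape==(3,3) else R.from_quat(a).as_matrix()
def world(c,u,v,z=None,d=None):
    ray=att(c['attitude'])@np.linalg.inv(c['camera_matrix'])@np.array([u,v,1.]); o=np.array(c['origin'])
    return o+ray*((z-o[2])/ray[2] if d is None else d)
E
python3 - <<'E'
from h import *
s=env.get_state(); print(s)
for n in("scene","top"):
    c=env.read_camera(n); print(n,c['origin'],c['attitude'],c['camera_matrix'])
    im=c['image']; cv2.imwrite(f'pics/{n}0.png',im[:,:,::-1])
    h=cv2.cvtColor(im,cv2.COLOR_RGB2HSV)
    for nm,m in(('red',((h[...,0]<8)|(h[...,0]>172))&(h[...,1]>150)&(h[...,2]>60)),('green',(h[...,0]>45)&(h[...,0]<85)&(h[...,1]>120)&(h[...,2]>50))):
        k,l,st,ce=cv2.connectedComponentsWithStats(m.astype(np.uint8))
        for i in range(1,k):
            if st[i,4]>30:
                d=c['depth'][l==i]; p=np.argwhere(l==i)
                P=np.array([world(c,u,v,d=c['depth'][v,u]) for v,u in p if c['depth'][v,u]>0])
                t=P[P[:,2]>P[:,2].max()-.006]
                print(nm,st[i],ce[i],P.min(0),P.max(0),'top',t.mean(0),len(t))
E
```

```text
{'time_s': 0.0, 'joints': array([-1.40321955e+00,  2.17747585e-01,  1.61493524e+00, -1.33079615e-05,
        1.31132034e+00, -1.12202851e-01]), 'qvel': array([ 1.44825531e-03, -4.65383512e-05, -1.59849888e-03, -5.81929142e-04,
        2.06483442e-04, -6.13240176e-05]), 'joint_torque': array([-1.66195645e-03, -3.96848702e+01, -3.03853726e+01, -3.67046650e-04,
        9.86913219e-03,  9.61133466e-07]), 'position': array([ 0.17246755, -0.59987635,  0.22997179]), 'eef_rot': array([ 9.90230407e-01,  1.39435604e-01, -3.97923441e-05, -1.20461676e-03]), 'ft_force': array([ 0.14371448,  0.39016283, -0.50397764]), 'torque': array([-0.00396123, -0.0041346 ,  0.01376643]), 'opening': 0.9987434301051902}
scene [0.50681233 0.2066937  0.82292345] [-0.11230393  0.98099449 -0.15692349  0.02031377] [[458.6663977    0.         316.58132951]
 [  0.         458.6663977  237.49467455]
 [  0.           0.           1.        ]]
red [253 171  12  11 108] [258.40740741 176.06481481] [ 0.6371842  -0.04410895  0.2679933 ] [ 0.65320457 -0.02842645  0.27355822] top [ 0.64518559 -0.03593067  0.27044791] 108
red [
[... 551 characters left out ...]
[ 0.71004356 -0.69919606  0.05148407 -0.06566881] [[580.01252169   0.         306.29944613]
 [  0.         580.01252169 247.25003807]
 [  0.           0.           1.        ]]
red [346 161  13  13 127] [352.06299213 167.2519685 ] [ 0.63600392 -0.04176037  0.26643435] [ 0.65284202 -0.02649879  0.27335345] top [ 0.64418742 -0.03437659  0.26941187] 118
red [ 34 226  35  26 557] [ 48.47217235 238.24416517] [ 0.5646283   0.42759922 -0.00350759] [0.61022148 0.49584515 0.05766361] top [0.58513351 0.45115036 0.0539426 ] 447
green [359 311  13  14 140] [365.18571429 317.77857143] [ 0.44727199 -0.05807009  0.26618099] [ 0.4631306  -0.0432242   0.27192591] top [ 0.4547913  -0.05079909  0.26932099] 139
```

View pics/scene0.png

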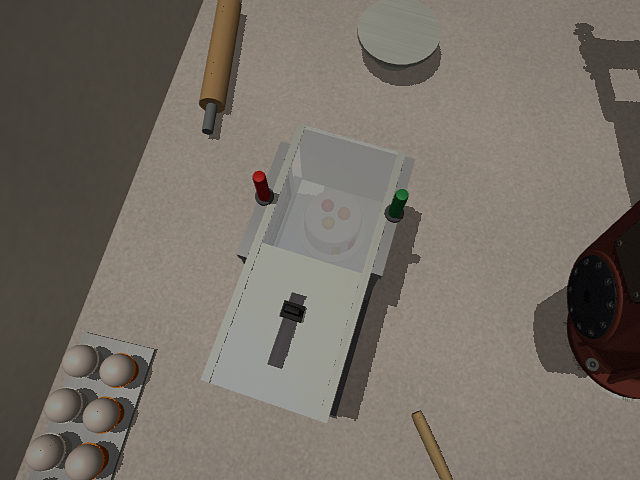

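View pics/top0.png

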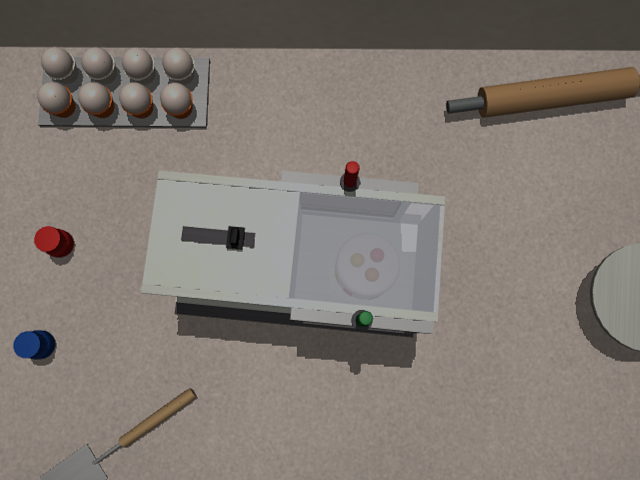

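The scene view shows the red post at (258,176), the green post at (401,194) and the vent at (292,311). The top view shows red at (352,167), green at (365,318) and vent at (235,238). Next I need the box yaw.

```bash
python3 - <<'E'
from h import *
G={};
for n,r,g in(("scene",(.6452,-.0359),(.4557,-.0529)),("top",(.6442,-.0344),(.4548,-.0508))):
    c=env.read_camera(n); v,u=np.mgrid[:480,:640]
    Q=np.stack([u,v,np.ones_like(u)],-1)@np.linalg.inv(c['camera_matrix']).T*c['depth'][...,None]
    P=Q@att(c['attitude']).T+np.array(c['origin'])
    m=(abs(P[...,2]-.2)<.006)&(abs(P[...,0]-.55)<.2)&(abs(P[...,1])<.35)&(c['depth']>0)
    k,l,st,ce=cv2.connectedComponentsWithStats(m.astype(np.uint8)); i=1+st[1:,4].argmax()
    p=P[l==i]; rect=cv2.minAreaRect((p[:,:2]*1000).astype(np.float32)); print(n,rect)
    b=cv2.boxPoints(rect); a=b[1]-b[0]; d=b[2]-b[1]; L=a if np.linalg.norm(a)>np.linalg.norm(d) else d
    if L[1]<0:L=-L
    yaw=np.arctan2(-L[0],L[1]); ct=np.array(rect[0])/1000
    Rm=np.array([[np.cos(yaw),-np.sin(yaw)],[np.sin(yaw),np.cos(yaw)]])
    print('yaw',np.degrees(yaw),'red box',Rm.T@(np.array(r)-ct),'green',Rm.T@(np.array(g)-ct))
    w=np.array([.2761,-.961]); 
E
```

```text
scene ((558.279052734375, 38.12054443359375), (401.7725830078125, 215.10922241210938), 84.84410858154297)
yaw -5.1558833 red box [ 0.09322117 -0.06590984] green [-0.09398438 -0.09987061]
top ((555.3489990234375, 40.43841552734375), (400.9596862792969, 211.18930053710938), 84.93505859375)
yaw -5.0649447 red box [ 0.09511116 -0.06670199] green [-0.09210141 -0.09975911]
```

>>> carry_out([
  [[0,0,-35],0],
  [[20,-15,-65],2],
  [[45,-33,-90],4],
  [[75,-55,-90],6],
  [[105,-77,-90],8],
  [[135,-99,-90],10],
  [[165,-121,-90],12],
  [[195,-143,-90],14],
  [[225,-165,-90],16],
  [[255,-187,-90],18],
  [[285,-208,-90],20],
  [[315,-230,-90],21],
], grip=1, grip_force=40)

```text
time_s: 1.2
position: [0.4125, -0.2906, 0.3208]
eef_rot: [0.999, -0.044, -0.0, -0.001]
ft_force: [1.0, 0.3, -0.2]
opening: -0.005
```

>>> carry_out([
  [[20,-32,0],0],
  [[41,-64,0],0],
  [[62,-96,0],0],
  [[83,-128,0],0],
  [[104,-160,0],0],
  [[125,-192,0],0],
  [[146,-224,0],0],
  [[165,-256,0],0],
  [[183,-285,0],0],
  [[198,-309,0],0],
  [[207,-322,0],0],
  [[209,-325,0],0],
])

```text
time_s: 2.2
position: [0.6504, 0.0174, 0.3203]
eef_rot: [0.999, -0.043, -0.0, -0.001]
ft_force: [-0.3, 0.1, -0.1]
opening: -0.002
```

```bash
python3 - <<'E'
from h import *
s=env.get_state();print(s['position'],s['eef_rot'],s['ft_force'],s['joints'])
c=env.read_camera('scene');cv2.imwrite('pics/s1.png',c['image'][:,:,::-1])
E
```

```text
[0.65038888 0.01735128 0.32030503] [ 9.99094076e-01 -4.25397865e-02 -3.54504717e-04 -1.12648005e-03] [-0.28079563  0.07630948 -0.12478807] [-0.08217288  0.21630156  1.44854835  0.00223281  1.47754068  1.57351995]
```

>>> carry_out([
  [[0,0,25],0],
  [[0,0,50],0],
  [[0,0,75],0],
  [[0,0,88],0],
  [[0,0,93],0],
  [[0,0,93],0],
  [[0,8,93],0],
  [[0,14,93],0],
  [[0,18,93],0],
  [[0,18,93],0],
])

```text
time_s: 3.08
position: [0.6491, -0.0029, 0.2292]
eef_rot: [0.999, -0.044, 0.001, -0.0]
ft_force: [-0.0, -0.5, 0.6]
opening: 0.0
```

```bash
python3 - <<'E'
from h import *
s=env.get_state();print(s['position'],s['ft_force'])
c=env.read_camera('scene');im=c['image'][100:340,150:470,::-1];cv2.imwrite('pics/s2.png',cv2.resize(im,None,fx=2,fy=2))
E
```

```text
[ 0.6491364  -0.00293409  0.22918879] [-0.04812898 -0.48988413  0.56974039]
```

View pics/s2.png

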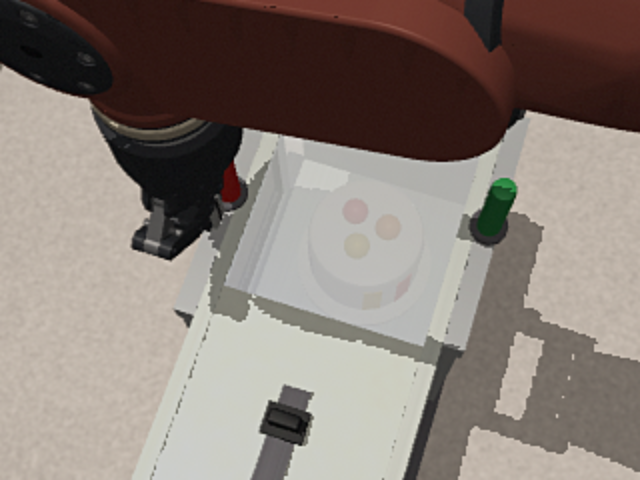

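The 2x crop shows the fingers at (165,240), to the left of the red post at (232,185). The vent is clear of the arm. Pushing slowly toward the shut end now.

>>> carry_out([
  [[0,3,0],0],
  [[0,6,0],0],
  [[0,9,0],0],
  [[0,12,0],0],
  [[0,15,0],0],
  [[0,18,0],0],
  [[0,21,0],0],
  [[0,24,0],0],
  [[0,26,0],0],
  [[0,28,0],0],
  [[0,30,0],0],
  [[0,30,0],0],
])

```text
time_s: 4.13
position: [0.6467, -0.0328, 0.2292]
eef_rot: [0.999, -0.044, 0.001, -0.0]
ft_force: [1.2, 0.6, 3.2]
opening: 0.004
```

>>> carry_out([
  [[0,2,0],0],
  [[0,4,0],0],
  [[0,6,0],0],
  [[0,8,0],0],
  [[0,9,0],0],
  [[0,9,0],0],
])

```text
time_s: 4.63
position: [0.646, -0.0414, 0.2292]
eef_rot: [0.999, -0.044, 0.001, -0.001]
ft_force: [1.4, 3.3, 3.7]
opening: 0.001
```

>>> carry_out([
  [[0,1,0],0],
  [[0,2,0],0],
  [[0,3,0],0],
  [[0,3,0],0],
])

```text
time_s: 4.97
position: [0.6458, -0.0431, 0.2293]
eef_rot: [0.999, -0.044, 0.001, -0.002]
ft_force: [1.7, 5.8, 4.2]
opening: -0.006
```

>>> carry_out([
  [[0,1,0],0],
  [[0,2,0],0],
  [[0,3,0],0],
  [[0,3,0],0],
])

```text
time_s: 5.3
position: [0.6458, -0.044, 0.2294]
eef_rot: [0.999, -0.043, 0.002, -0.004]
ft_force: [1.0, 7.0, 4.0]
opening: -0.004
```

>>> carry_out([
  [[0,2,0],0],
  [[0,4,0],0],
  [[0,6,0],0],
  [[0,6,0],0],
  [[0,6,0],0],
])

```text
time_s: 5.72
position: [0.6456, -0.0461, 0.2297]
eef_rot: [0.999, -0.043, 0.002, -0.008]
ft_force: [1.5, 11.9, 4.9]
opening: 0.0
```

```bash
python3 - <<'E'
from h import *
s=env.get_state();print(s['position'],s['ft_force'],s['torque'])
c=env.read_camera('top');im=c['image'][100:340,230:550,::-1];cv2.imwrite('pics/t3.png',cv2.resize(im,None,fx=2,fy=2))
c=env.read_camera('wrist');cv2.imwrite('pics/w3.png',c['image'][:,:,::-1])
E
```

```text
[ 0.64556522 -0.04611085  0.22973295] [ 1.49391008 11.85125812  4.88994135] [ 1.48283298 -0.23563138  0.05385017]
```

View pics/w3.png

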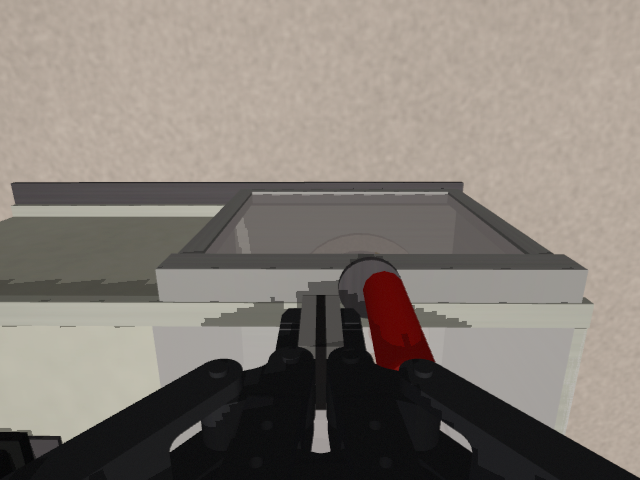

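The wrist view shows the fingers against the red post's left face (post at about (395,310)). The door frame's right end (585) is nearly level with the box end (592). Force rose 5 N over 2.1 mm, which is the rubber mount's stiffness, so the door is held firm. I'll back off and confirm the post position from the cameras.

>>> carry_out([
  [[0,-6,0],0],
  [[0,-16,0],0],
  [[0,-26,0],0],
  [[0,-30,0],0],
  [[0,-30,-30],0],
  [[0,-30,-60],0],
  [[0,-30,-90],0],
  [[-30,-30,-95],0],
  [[-60,-30,-95],0],
  [[-90,-30,-95],0],
  [[-120,-30,-95],0],
  [[-120,-30,-95],0],
])

```text
time_s: 6.82
position: [0.5226, -0.0069, 0.3229]
eef_rot: [0.999, -0.043, -0.002, -0.007]
ft_force: [0.7, -0.2, -0.6]
opening: -0.003
```

```bash
cat > posts.py <<'E'
from h import *
s=env.get_state();print(s['position'],s['eef_rot'],s['ft_force'])
yaw=np.radians(-5.1);Rm=np.array([[np.cos(yaw),-np.sin(yaw)],[np.sin(yaw),np.cos(yaw)]])
for n,ct in(("scene",(.5583,.0381)),("top",(.5553,.0404))):
    c=env.read_camera(n);im=c['image'];h=cv2.cvtColor(im,cv2.COLOR_RGB2HSV);cv2.imwrite(f'pics/{n}_{s["time_s"]:.2f}.png',im[:,:,::-1])
    for nm,m in(('red',((h[...,0]<8)|(h[...,0]>172))&(h[...,1]>150)&(h[...,2]>60)),('green',(h[...,0]>45)&(h[...,0]<85)&(h[...,1]>120)&(h[...,2]>50))):
        p=np.argwhere(m&(c['depth']>0)); 
        P=np.array([world(c,u,v,d=c['depth'][v,u]) for v,u in p]).reshape(-1,3)
        P=P[(P[:,2]<.28)&(P[:,2]>.19)&(P[:,0]>.38)&(P[:,0]<.72)&(abs(P[:,1])<.3)]
        if len(P): t=P[P[:,2]>.264]; print(n,nm,len(P),len(t),t.mean(0),Rm.T@(t.mean(0)[:2]-np.array(ct)) if len(t) else '')
E
python3 posts.py
```

```text
[ 0.52264501 -0.00689216  0.3228992 ] [ 0.99905614 -0.04277975 -0.00165015 -0.00734854] [ 0.65166237 -0.16949998 -0.63514026]
scene red 310 115 [ 0.64243111 -0.0676371   0.27021478] [ 0.09319747 -0.09783972]
scene green 100 100 [ 0.45582029 -0.05233998  0.2705958 ] [-0.0940344 -0.0991918]
top green 141 141 [ 0.45480347 -0.05063034  0.26946193] [-0.09200659 -0.09960352]
```

>>> carry_out([
  [[-8,15,0],0],
  [[-20,35,0],0],
  [[-32,57,0],0],
  [[-44,78,0],0],
  [[-55,97,0],0],
  [[-61,107,0],0],
  [[-63,111,0],0],
  [[-63,111,0],0],
])

```text
time_s: 7.58
position: [0.4553, -0.1136, 0.3226]
eef_rot: [0.999, -0.044, 0.002, -0.007]
ft_force: [0.6, 0.8, -0.3]
opening: -0.001
```

```bash
python3 posts.py
```

```text
[ 0.45528909 -0.11355561  0.32256644] [ 0.99901252 -0.04380847  0.00169277 -0.00720654] [ 0.55281805  0.79736541 -0.32500105]
scene red 115 107 [ 0.64249238 -0.068024    0.2706941 ] [ 0.09329289 -0.09821964]
scene green 110 110 [ 0.45566078 -0.05284512  0.27051237] [-0.09414837 -0.09970911]
top red 131 130 [ 0.6414176  -0.06592987  0.26953051] [ 0.09522878 -0.09825355]
top green 140 139 [ 0.45466615 -0.05081697  0.26921103] [-0.09212678 -0.09980162]
```

```bash
python3 - <<'E'
from h import *
yaw=np.radians(-5.);Rm=np.array([[np.cos(yaw),-np.sin(yaw)],[np.sin(yaw),np.cos(yaw)]])
for n,r,g in(("scene",(.64249,-.06802),(.45566,-.05285)),("top",(.64142,-.06593),(.45467,-.05082))):
    c=env.read_camera(n); v,u=np.mgrid[:480,:640]
    Q=np.stack([u,v,np.ones_like(u)],-1)@np.linalg.inv(c['camera_matrix']).T*c['depth'][...,None]
    P=Q@att(c['attitude']).T+np.array(c['origin'])
    p=P[(abs(P[...,2]-.2)<.006)&(c['depth']>0)][:,:2]-np.array([.557,.039])
    q=p@Rm; q=q[(abs(q[:,0])<.12)&(abs(q[:,1])<.22)]
    bins=np.arange(.085,.185,.004); out=[]
    for f in(np.min,np.max):
        e=np.array([(b+.002,f(q[(q[:,1]>=b)&(q[:,1]<b+.004),0])) for b in bins])
        k=np.polyfit(e[:,0],e[:,1],1); res=e[:,1]-np.polyval(k,e[:,0]); k=np.polyfit(*e[abs(res)<.002].T,1)
        out.append(k); print(n,'yaw',-5-np.degrees(np.arctan(k[0])),'x at .13',np.polyval(k,.13),res.std())
    xb=np.arange(-.07,.075,.004)
    e=np.array([(b+.002,q[(q[:,0]>=b)&(q[:,0]<b+.004),1].max()) for b in xb]);k=np.polyfit(*e.T,1)
    print(' left end yaw',-5+np.degrees(np.arctan(k[0])),'y',k[1])
    for t in(r,g): print('  post to left end (shut: 300)',(np.polyval(k,(Rm.T@(np.array(t)-[.557,.039]))[0])-(Rm.T@(np.array(t)-[.557,.039]))[1])*1000*np.cos(np.arctan(k[0])))
E
```

```text
scene yaw -4.681975192581762 x at .13 -0.08596270593029766 0.00012218784817603323
scene yaw -4.8368424603384215 x at .13 0.0856176698381411 0.0002466941439969745
 left end yaw -4.737976634976388 y 0.19937326746764844
  post to left end (shut: 300) 298.96408478768876
  post to left end (shut: 300) 299.2779087863142
top yaw -4.576130491836861 x at .13 -0.08696436158634141 0.00024963689260949854
top yaw -4.695587674172111 x at .13 0.08448426419784384 0.0003845079449196108
 left end yaw -4.78571646509449 y 0.20105488804833388
  post to left end (shut: 300) 298.57455164118613
  post to left end (shut: 300) 299.09767405176643
```

Box yaw refined to −4.7°. Both posts now read the same distance from the box's left end, within 0.5 mm, so the inner door is shut. Next is the green door.

>>> carry_out([
  [[-3,0,20],0],
  [[-5,0,45],0],
  [[-5,0,70],0],
  [[-5,0,86],0],
  [[-5,0,93],0],
  [[-5,0,93],0],
  [[-5,-8,93],0],
  [[-5,-16,93],0],
  [[-5,-22,93],0],
  [[-5,-26,93],0],
  [[-5,-26,93],0],
])

```text
time_s: 8.7
position: [0.4537, -0.0835, 0.2309]
eef_rot: [0.999, -0.042, 0.003, -0.007]
ft_force: [-0.4, 0.6, -0.4]
opening: 0.001
```

```bash
python3 posts.py
```

```text
[ 0.45372182 -0.08350296  0.23094447] [ 0.999103   -0.04163772  0.00253564 -0.00728502] [-0.44874607  0.62658099 -0.40674126]
scene red 158 112 [ 0.64239914 -0.06774648  0.27032046] [ 0.09317535 -0.09795151]
scene green 11 10 [ 0.45595265 -0.04664796  0.27040536] [-0.09440856 -0.09351054]
top red 131 130 [ 0.64147763 -0.06591006  0.26924382] [ 0.09528681 -0.09822849]
```

>>> carry_out([
  [[0,-3,0],0],
  [[0,-7,0],0],
  [[0,-13,0],0],
  [[0,-20,0],0],
  [[0,-28,0],0],
  [[0,-36,0],0],
  [[0,-44,0],0],
  [[0,-52,0],0],
  [[0,-60,0],0],
  [[0,-68,0],0],
  [[0,-75,0],0],
  [[0,-80,0],0],
])

```text
time_s: 9.8
position: [0.4601, -0.0035, 0.2316]
eef_rot: [0.999, -0.042, 0.002, -0.007]
ft_force: [-0.1, -2.1, 0.1]
opening: -0.004
```

```bash
python3 posts.py
```

```text
[ 0.46012686 -0.00345713  0.2316087 ] [ 0.99910244 -0.04167575  0.00208554 -0.00728714] [-0.14002813 -2.0679653   0.05851991]
scene red 322 118 [ 0.64222365 -0.06737511  0.270255  ] [ 0.09296753 -0.09759721]
scene green 5 0 [nan nan nan] 
top red 130 129 [ 0.64150514 -0.06601589  0.2690991 ] [ 0.09532362 -0.09833145]posts.py:10: RuntimeWarning: Mean of empty slice.
  if len(P): t=P[P[:,2]>.264]; print(n,nm,len(P),len(t),t.mean(0),Rm.T@(t.mean(0)[:2]-np.array(ct)) if len(t) else '')
  ret = um.true_divide(
```

>>> carry_out([
  [[0,-4,0],0],
  [[0,-11,0],0],
  [[0,-19,0],0],
  [[0,-27,0],0],
  [[0,-35,0],0],
  [[0,-43,0],0],
  [[0,-51,0],0],
  [[0,-59,0],0],
  [[0,-67,0],0],
  [[0,-74,0],0],
  [[0,-79,0],0],
  [[0,-82,0],0],
])

```text
time_s: 10.9
position: [0.4667, 0.0792, 0.2327]
eef_rot: [0.999, -0.041, 0.002, -0.008]
ft_force: [-0.1, -1.4, -1.1]
opening: -0.005
```

>>> carry_out([
  [[0,-2,0],0],
  [[0,-4,0],0],
  [[0,-6,0],0],
  [[0,-8,0],0],
  [[0,-9,0],0],
  [[0,-9,0],0],
])

```text
time_s: 11.4
position: [0.4674, 0.0883, 0.2328]
eef_rot: [0.999, -0.041, 0.002, -0.008]
ft_force: [-0.7, 0.5, -0.2]
opening: 0.006
```

>>> carry_out([
  [[0,-1,0],0],
  [[0,-2,0],0],
  [[0,-3,0],0],
  [[0,-4,0],0],
  [[0,-4,0],0],
])

```text
time_s: 11.82
position: [0.4677, 0.0925, 0.2329]
eef_rot: [0.999, -0.041, 0.002, -0.008]
ft_force: [0.3, -1.7, -1.2]
opening: 0.002
```

>>> carry_out([
  [[0,-1,0],0],
  [[0,-2,0],0],
  [[0,-3,0],0],
  [[0,-4,0],0],
  [[0,-4,0],0],
])

```text
time_s: 12.23
position: [0.468, 0.0964, 0.233]
eef_rot: [0.999, -0.041, 0.002, -0.008]
ft_force: [-0.7, -2.9, -1.6]
opening: 0.004
```

>>> carry_out([
  [[0,-1,0],0],
  [[0,-2,0],0],
  [[0,-3,0],0],
  [[0,-3,0],0],
])

```text
time_s: 12.57
position: [0.4682, 0.0983, 0.233]
eef_rot: [0.999, -0.041, 0.002, -0.006]
ft_force: [-0.8, -6.4, -0.3]
opening: 0.0
```

>>> carry_out([
  [[0,-2,0],0],
  [[0,-4,0],0],
  [[0,-5,0],0],
  [[0,-6,0],0],
  [[0,-6,0],0],
])

```text
time_s: 12.98
position: [0.4684, 0.1012, 0.2331]
eef_rot: [0.999, -0.041, 0.001, -0.002]
ft_force: [-1.2, -11.8, 0.2]
opening: 0.005
```

>>> carry_out([
  [[0,4,0],0],
  [[0,10,0],0],
  [[0,20,0],0],
  [[0,30,0],0],
  [[0,30,-30],0],
  [[0,30,-60],0],
  [[0,30,-90],0],
  [[0,50,-95],0],
  [[0,80,-95],0],
  [[0,110,-95],0],
  [[0,130,-95],0],
  [[0,130,-95],0],
])

```text
time_s: 13.98
position: [0.4575, -0.032, 0.3278]
eef_rot: [0.999, -0.043, 0.002, -0.002]
ft_force: [0.3, 0.6, 0.2]
opening: -0.001
```

```bash
python3 posts.py; ls -t pics|head -2
```

```text
[ 0.45752387 -0.03195686  0.32777855] [ 0.99908291 -0.04274686  0.00157154 -0.00189239] [0.30698078 0.62234449 0.17392744]
scene red 154 109 [ 0.64241719 -0.06796261  0.27057014] [ 0.09321254 -0.09816518]
scene green 152 152 [0.46938117 0.11633359 0.2702711 ] [-0.09552132  0.07001949]
top red 132 131 [ 0.64146262 -0.06593039  0.26921625] [ 0.09527367 -0.09825007]
top green 139 139 [0.46871989 0.11790859 0.2688539 ] [-0.09312742  0.06950526]
top_13.98.png
scene_13.98.png
```

View pics/top_13.98.png

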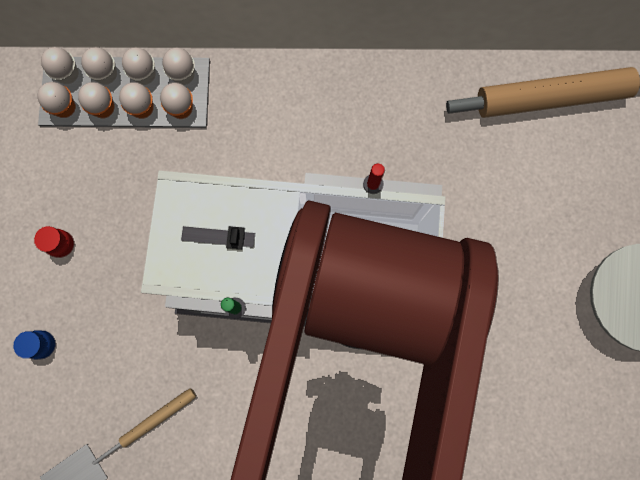

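The top view shows green at (229,305), fully left, red at (376,175), shut, and the vent still at (235,238). The arm is clear of everything, so I'm handing in.

```bash
python3 -c "
from bench import env
print(env.sign_off())"
```

```text
the job is handed in; nothing more can be done
None
```

The job is done and handed in at about 14 s of robot time: the inner door is shut, the outer door is fully open, and the vent was not touched.

- **Inner door (red):** The cameras showed it about 34 mm ajar. I pressed its post to the right with shut fingers until the force rose to about 12 N at the rubber mount's stiffness, so the door was firm on its stop. It stayed put when released.
- **Outer door (green):** I then pushed its post left until it was firm at about 12 N. It measured +70 mm in both cameras, a travel of about 169.5 mm out of 170 mm.
- **Vent and clearance:** The vent is at the same pixel in the top view as at the start. The arm was backed off and raised, touching nothing.

**One disagreement:** the red post first read 98.2 mm (nominal 100 mm) towards the shut end, 1.5 mm less than the green post when shut. That came from a box angle of −5.1°, which had been skewed by the door frames. With the angle refined to −4.7°, the two posts matched within 0.5 mm. The force reading was noisy by about 1 N, so I judged the stops by how the force rose, not by single values.

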